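# Tighten the model fixator's T-screw with the click wrench

## Task

Fit the click torque wrench over the cross-bar of the T-screw on top of the blue model fixator and tighten the screw clockwise until the wrench clicks, that is, until its jointed neck visibly gives; stop there and do not force the neck on to its end stop. Then, leaving the screw tight, lift the wrench off and lay it back flat on the bench, clear of the fixator. Do not drop it, lean hard on the fixator or disturb the other things.

Things in the scene. Friction and masses are not known exactly. Their poses are not given: they have to be found in the camera images.
- wrench_grip (a point): Centre of the click torque wrench's black ribbed rubber grip, a bar 74 mm long (along x), 20 wide, 26 high; 13 mm above the wrench's underside. x points along the wrench to the steel head, z up. The wrench (198 mm long, about 0.2 kg) lies right way up on the bench, on its grip and socket. Grip centre to socket centre: 125 mm. Take the grip across its width, from above.
- neck (a point): Hinge pin of the wrench's neck, 87 mm from the grip's centre. The neck stays straight until the torque on it passes 0.45 Nm (5 N sideways at the grip, or as much twist), then it gives: the handle goes on clockwise (from above) with torque rising slowly (0.8 Nm per rad) to an end stop at 0.22 rad. Bent 0.06 rad: the click; over 0.17: overtightened. It springs straight when relieved.
- socket (a point): Centre of the socket slot below the round steel head (62 mm across, top 30 mm above the underside); 7.8 mm above the underside. x along the slot, away from the grip. Slot open below, 14 mm deep, 10.4 wide, mouth edges rounded (3.5 mm), between four blocks 9 to 27 mm either side of the centre; the screw's hub goes between them. Seated, it coincides with screw; play 2 mm across, 5 mm along.
- screw (a point): Centre of the T-screw's steel cross-bar on top of the blue fixator, 114 mm above the bench; 62 mm long, 6.4 mm thick; x along the bar, z up. The wrench fits either way round, in line with the bar. The hub, 13 mm across, tops out 6 mm higher. It turns clockwise (from above) with 0.06 Nm friction and some 0.3 to 0.7 rad on is tight and stops dead: how far differs each time and cannot be seen.
- fixator: Blue model fixator, standing fast; origin at the centre of its underside, below the screw. Two discs 143 mm across, the upper one's top 95 mm above the bench. Three pins on the upper disc, 57 mm from the screw, reach up to 116 mm; with the socket seated on the hub the wrench's neck passes over them. From 75 mm outward of the screw nothing stands below the wrench.
- paint_jar: Open jar of teal varnish, 66 mm across, 124 mm high; origin at the centre of its underside. Leave it alone.
- cast_white: White plaster dental cast 60 x 77 x 26 mm; origin at the centre of its underside. Leave it alone.
- handpiece: White pen-shaped lab handpiece 163 x 23 x 23 mm lying on the bench; origin at the centre of its underside. Leave it alone.
- marker: Black marker with a red band, 127 x 16 x 16 mm, lying on the bench; origin at the centre of its underside. Leave it alone.
Mind the look-alikes: they are no part of the job. Of the things that look like the fixator, the larger one is meant.

How it is judged:
On the way, in this order (a step that is already met when the one before it is completed fails the run):
1. the wrench's socket is fully seated over the cross-bar of the T-screw (within 8 mm, 4 mm in height, 0.2 rad) (horizontal distance between socket and screw below 0.008 m and z of socket in the frame of screw below 0.004 m and angle between the x axis of socket and the x axis of screw, either way round below 0.2 rad), for 0.2 s.
2. on the T-screw, the wrench clicks: its neck gives by more than 0.06 rad (all of step 1 and angle between the x axis of socket and the x axis of wrench_grip, either way round above 0.06 rad), for 0.05 s.
At the end, for the whole second after the job is handed in: The screw is still tight (turned back by less than 0.1 rad), and the wrench lies flat (within 0.12 rad), right way up and at rest on the bench, released, its neck straight, head and grip each more than 100 mm from the screw's axis (height (world z) of wrench_grip below 0.02 m and angle between wrench_grip's own z axis and vertical below 0.12 rad and angle between the x axis of socket and the x axis of wrench_grip, either way round below 0.03 rad and horizontal distance between each of socket, wrench_grip and screw above 0.1 m and value of joint fixator_t_screw above 0.65 rad and linear speed of wrench below 0.02 m/s); the robot touches nothing.
It fails at once if the wrench is forced on after its click: neck bent over 0.17 rad (overtightened) (angle between the x axis of socket and the x axis of wrench_grip, either way round above 0.17 rad).
It fails at once if the wrench is let go in mid-air (more than 25 mm up, off the screw) (height (world z) of wrench_grip above 0.038 m and contact force between the fingers and wrench below 0.2 N and distance between socket and screw above 0.02 m).
It fails at once if the wrench is forced against the fixator with more than 60 N, or the gripper or arm touches it with more than 15 N (contact force between wrench and fixator above 60 N or contact force between any of the fingers, the arm and fixator above 15 N).
It fails at once if the varnish jar, white cast, handpiece or marker is moved by more than 20 mm (distance of any of paint_jar, cast_white, handpiece, marker from where it was at the start of the episode above 0.02 m).
It also fails if it takes over 59 s, if anything falls off the work surface, if the arm or the gripper's body presses on something with over 40 N, if the wrist force passes 120 N, or if a joint passes its speed limit or range.

## Robot

A 7-joint arm with a two-finger parallel gripper is mounted at the origin on a cart in front of the work surface, level with it; the furniture and walls round the work are solid. World frame = base frame: x ahead of the robot, y to its left, z up, the work surface at z = 0. Lengths are in m, angles in rad, forces in N, time in s.
With the tool pointing down it reaches from about 0.4 to 0.85 m from the base axis. Payload 10.4 kg.
Tool frame: the origin (TCP) lies on the mounting face of the last link; the fingertips stand 173 mm ahead of it and the grasp point (between the pads) lies 155 mm ahead of it (manip.tip_extent is the distance from the TCP to the fingertips, in m); z points along the fingers, y is the line along which they close (so a half turn about z gives the same grasp; the last joint's range is limited). The gripper opens to 85 mm and grips with 20 to 120 N. Pads are 22 mm wide; open, the fingers measure 114 mm over their backs; the gripper's body (76 mm by 85 mm) begins 54 mm behind the grasp point. The pads swing forward as they close: fully open they stand 13 mm farther back than shut.
Start: joints at [-1.231, 0.332, -0.065, 1.46, 0.022, 1.35, -0.088], TCP at [0.222, 0.584, 0.405] pointing down, gripper open.
Joint ranges: [-2.6, 2.6], [-0.5, 2.12], [-1.47, 1.34], [0.16, 2.42], [-1.27, 4.41], [0.06, 2.06], [-2.6, 2.6]. Speed limits (rad/s): [2.22, 2.22, 2.79, 2.79, 3.14, 3.14, 3.14].

## Interface

Orientations are given as a unit quaternion [x, y, z, w].
In Python, from workcell import manip gives the robot as it stands.
- The arm moves only by the tool move_arm, never from a script. Its argument "plan" is one flat list of numbers, 7 for each row, row after row: the turn, a rotation vector about the tool's x, y, z in rad, then the shift along the tool's x, y, z in m, then the finger opening in m, from 0 to 0.0854. In form: [ax, ay, az, dx, dy, dz, gripper, ax, ay, az, dx, dy, dz, gripper, ...]. A call has 1 to 12 rows; each row is the pose to reach, as a shift and turn from the pose commanded when the call began, along the tool's axes at that moment; what a row does not reach only later rows make up. A row lasts 1/8 s, in which the tool goes at most 62.5 mm and 10.7 degrees, less where a joint would pass 70% of its speed; a pose out of reach is approached as far as the arm can. A call with a gripper value outside its range is refused whole. The fingers move at their own pace and stop on an object; "squeeze" is the grip in N (left out, the last holds). Time passes only in rows, so rows that repeat a pose let the fingers close. It gives the time, the measured TCP pose, the force, the opening and the grip force at its end, in the units of the state.
- manip.get_obs(): the state, without advancing time (a new reading comes with each control period).
- manip.camera(name): name is "scene" or "top" or "wrist"; returns a dict with "color" (384x512x3 uint8, red, green, blue), "fx", "fy", "cx", "cy" (pixels), "cam_to_world" (4x4, takes a point from camera to world coordinates); the wrist camera has in their place "mount" (4x4, takes a point from camera to tool coordinates, whose origin is the TCP and whose axes are the flange's). Camera axes: x right, y down, z forward; pixel columns grow to the right and rows downward; lengths in m; the calibration is good to about 2 mm. A picture is of the moment at which its call begins: read the wrist's pose just before it. There is no depth.
- manip.hand_in(): hands the job in; it is judged then, once.
Trained networks look in a picture, given as the dict that the camera call returned (one of the last four; its "shot" number tells which), for a name from the list of things; names that differ only in an ending like _2 or _b are one class to them, and where a whole thing is asked for, a point or a joint stands for the part that bears it (a point fixed in the world has none). Each returns a list of dicts, best first, with "conf" (0 to 1); they miss things now and then, are a little off and sometimes report something else, mostly with a low value. They report only what shows in the picture. A call takes as long as a camera call. They do not tell look-alikes from the thing itself.
- manip.look_for(picture, label): "position" ([x, y, z] in m, in the coordinates of the camera as it stood for that picture, good to about 4 mm: the middle of the surface that is visible of it).
- manip.silhouettes(picture, label): "pixels" (384x512 bool, what is visible of it).
- manip.tip_of(picture, label): "position" ([x, y, z] in m, in the coordinates of the camera as it stood for that picture, good to about 4 mm: a listed point, or the origin of a listed thing).
The state is a dict: "clock": time; "joint_pos": joint angles; "joint_velocities": joint speeds; "tau": joint torques, N m; "position": TCP position; "ee_rot": TCP orientation; "ft_force": force on the tool from outside, world axes, zero at the start; "torque": the same for the moment, N m; "grip_width": opening from 0.0 (shut) to 1.0 (fully open); "grasp_force": force on a finger pad.
Only numpy, scipy, OpenCV 4.12 (cv2) and the standard library are available. Lean on these libraries where they do the work, as an engineer would, in place of code of your own. Each camera call takes 0.05 s, during which the arm holds its last target. There are 200 camera calls.

## Working session

There is one attempt and no reset: what is moved stays moved. The work goes in short steps, Python scripts to look and compute and a tool call to move; the robot and the scene stay as the last step left them, time stands still between calls to the robot, and variables do not carry over. Pictures are saved under pics/ and viewed, at most 10 in all, crops included, and the job is handed in when it is done.

Besides the shell and the picture viewer there is one more tool, called after ">>>" by a JSON object that holds its "op" and its "data", one argument or row to a line. move_arm: Moves the arm, as the interface text tells. Its arguments: {"type":"object","properties":{"plan":{"type":"array","items":{"type":"number"}},"squeeze":{"type":"number"}},"required":["plan"]}

```bash
mkdir -p pics; cat > h.py <<'E'
import numpy as np, cv2
from scipy.spatial.transform import Rotation as R
from workcell import manip
def pose(o=None):
    o=o or manip.get_obs(); T=np.eye(4); T[:3,:3]=R.from_quat(o["ee_rot"]).as_matrix(); T[:3,3]=o["position"]; return T
def shot(n):
    P=pose(); c=manip.camera(n); c["T"]=c["cam_to_world"] if "cam_to_world" in c else P@np.array(c["mount"]); c["T"]=np.array(c["T"]); return c
def w(c,p): return (c["T"]@np.r_[p,1])[:3]
def tip(c,l): return [(w(c,d["position"]).round(4),round(d["conf"],2)) for d in manip.tip_of(c,l)]
def look(c,l): return [(w(c,d["position"]).round(4),round(d["conf"],2)) for d in manip.look_for(c,l)]
def ray(c,u,v,z):
    d=c["T"][:3,:3]@np.array([(u-c["cx"])/c["fx"],(v-c["cy"])/c["fy"],1]); o=c["T"][:3,3]; return o+d*(z-o[2])/d[2]
def save(c,n): cv2.imwrite("pics/"+n,c["color"][:,:,::-1])
E
python3 - <<'E'
from h import *
o=manip.get_obs(); print(o)
for n in ["scene","top"]:
    c=shot(n); save(c,n+"0.png"); print(n,c["T"].round(3).tolist(),c["fx"])
    for l in ["wrench_grip","neck","socket","screw","fixator","paint_jar","cast_white","handpiece","marker"]: print(l,tip(c,l))
E
```

```text
{'clock': 0.0, 'joint_pos': array([-1.23057361,  0.33289363, -0.06471854,  1.46097103,  0.02161219,
        1.3498996 , -0.08852452]), 'joint_velocities': array([0.00093252, 0.00196159, 0.00288319, 0.00115137, 0.00058678,
       0.00150668, 0.00053313]), 'tau': array([ 4.09346258e-04, -6.25444293e+01,  4.93446412e-02, -3.91611242e+01,
        1.62031059e-02,  9.70741734e-03, -4.95814299e-05]), 'position': array([0.2217611 , 0.58419098, 0.40388802]), 'ee_rot': array([ 1.80409393e-01,  9.83591331e-01, -7.31446655e-04, -9.60117557e-05]), 'ft_force': array([ 0.38612447,  0.44580883, -0.28719209]), 'torque': array([-0.01041295, -0.02931067, -0.02190814]), 'grasp_force': 0.0, 'grip_width': 0.9999179523265442}
scene [[0.639, -0.445, 0.628, -0.185], [-0.769, -0.347, 0.537, -0.606], [-0.021, -0.826, -0.564, 0.795], [0.0, 0.0, 0.0, 1.0]] 398.17131211389585
wrench_grip [(array([0.4935, 0.2819, 0.0127]), 0.6)]
neck [(array([0.4541, 0.202 , 0.0222]), 0.77), (array([ 7.544e-01,  1.207e-01, -2.000e-04]), 0.36)]
socket [(array([0.4413, 0.1723, 0.0083]), 0.52)]
screw [(array([ 0.4254, -0.0777,  0.084
[... 457 characters left out ...]
4]), 0.41)]
top [[0.015, -0.998, 0.068, 0.515], [-1.0, -0.017, -0.018, 0.096], [0.019, -0.067, -0.998, 1.506], [0.0, 0.0, 0.0, 1.0]] 425.752340152454
wrench_grip [(array([0.4933, 0.2828, 0.011 ]), 0.56)]
neck [(array([0.4559, 0.2031, 0.0207]), 0.73)]
socket [(array([0.4385, 0.1681, 0.006 ]), 0.83)]
screw [(array([ 0.6183, -0.1008,  0.1142]), 0.48), (array([0.7545, 0.117 , 0.0021]), 0.28)]
fixator [(array([ 0.4242, -0.0778, -0.0008]), 0.91), (array([ 0.6113, -0.1014,  0.0011]), 0.71)]
paint_jar [(array([0.7524, 0.1202, 0.0019]), 0.64)]
cast_white [(array([ 0.4252, -0.3248,  0.0018]), 0.55)]
handpiece [(array([ 0.6135,  0.4998, -0.0036]), 0.79)]
marker [(array([0.736 , 0.3441, 0.0015]), 0.47)]
```

View pics/top0.png

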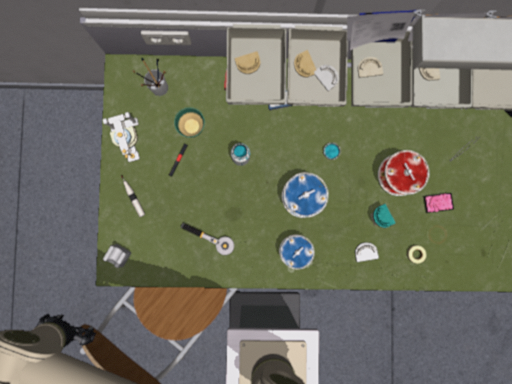

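View pics/scene0.png

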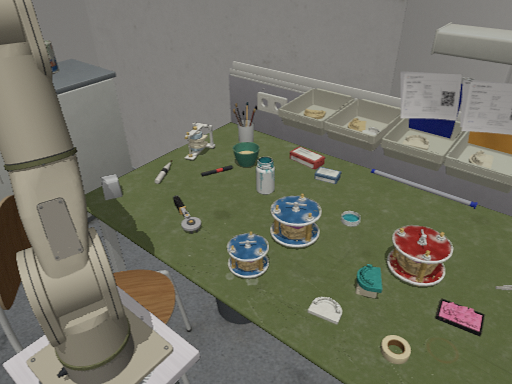

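The top view shows the wrench at about (185,227) to (225,245). The larger blue fixator is at (305,195), the smaller look-alike at (297,252) and the red one at (404,172). I'll look at the screw with the wrist camera first.

```bash
cat >> h.py <<'E'
def go(x,y,z,yaw,verbose=True):
    "shift/turn in tool axes from present pose to TCP xyz, tool x at world yaw (deg), tool straight down"
    P=pose(); a=np.radians(yaw); X=np.array([np.cos(a),np.sin(a),0]); Z=np.array([0,0,-1.]); D=np.c_[X,np.cross(Z,X),Z]
    rv=R.from_matrix(P[:3,:3].T@D).as_rotvec(); d=P[:3,:3].T@(np.array([x,y,z])-P[:3,3]); print("turn",rv.round(4),"shift",d.round(4))
def yaw(): P=pose(); return np.degrees(np.arctan2(P[1,0],P[0,0]))
E
python3 - <<'E'
from h import *
c=shot("wrist"); print(np.array(c["mount"]).round(3).tolist(),c["fx"])
print(yaw()); go(0.52,-0.08,0.42,100)
E
```

```text
[[0.001, -0.945, -0.327, 0.083], [1.0, 0.0, 0.002, -0.0], [-0.002, -0.327, 0.945, 0.032], [0.0, 0.0, 0.0, 1.0]] 282.01187451902126
159.2147946648127
turn [ 1.0000e-04 -1.0000e-04  1.0335e+00] shift [-0.5145 -0.5153 -0.0153]
```

```bash
python3 - <<'E'
from h import *
go(0.61,-0.095,0.42,100)
E
```

```text
turn [ 1.0000e-04 -1.0000e-04  1.0335e+00] shift [-0.604  -0.4974 -0.0153]
```

>>> {"op": "move_arm", "data": {
  "plan": [0,0,0.15,-0.05,-0.041,-0.015,0.085,0,0,0.25,-0.1,-0.082,-0.015,0.085,0,0,0.35,-0.15,-0.124,-0.015,0.085,0,0,0.45,-0.2,-0.165,-0.015,0.085,0,0,0.55,-0.25,-0.206,-0.015,0.085,0,0,0.65,-0.3,-0.247,-0.015,0.085,0,0,0.75,-0.35,-0.288,-0.015,0.085,0,0,0.85,-0.4,-0.33,-0.015,0.085,0,0,0.9,-0.45,-0.37,-0.015,0.085,0,0,0.95,-0.5,-0.412,-0.015,0.085,0,0,1.0,-0.55,-0.453,-0.015,0.085,0,0,1.033,-0.6,-0.495,-0.015,0.085]
}}

```text
clock: 2.55
position: [0.5934, -0.0673, 0.42]
ee_rot: [0.643, 0.766, 0.0, 0.0]
ft_force: [0.1, 0.2, 0.3]
grip_width: 0.995
grasp_force: 0.0
```

```bash
python3 - <<'E'
from h import *
print(pose().round(3).tolist(),yaw(),manip.get_obs()["joint_pos"].round(2),np.abs(manip.get_obs()["joint_velocities"]).max())
c=shot("wrist"); c=shot("wrist"); save(c,"w1.png"); np.savez("w1.npz",T=c["T"],k=[c["fx"],c["fy"],c["cx"],c["cy"]],im=c["color"])
print(tip(c,"screw"),look(c,"screw"),tip(c,"fixator"))
E
```

```text
[[-0.174, 0.985, 0.001, 0.593], [0.985, 0.174, 0.0, -0.067], [0.0, 0.001, -1.0, 0.42], [0.0, 0.0, 0.0, 1.0]] 99.9996163909421 [-0.44  0.29  0.59  1.55 -0.16  1.36  0.34] 0.8068063042199247
[(array([ 0.6154, -0.1023,  0.1119]), 0.72), (array([ 0.4225, -0.074 ,  0.0783]), 0.65)] [(array([ 0.4303, -0.0705,  0.0821]), 0.81), (array([ 0.6156, -0.1013,  0.1125]), 0.53)] [(array([ 0.4254, -0.0743,  0.0005]), 0.88), (array([ 6.15e-01, -9.93e-02, -2.00e-04]), 0.84)]
```

View pics/w1.png

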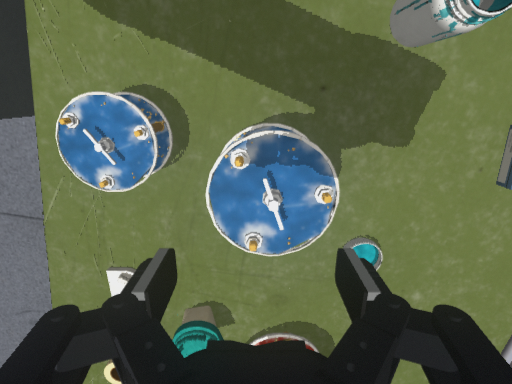

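The bar on the larger fixator runs from about (265,180) to (281,228). I'll extract its centre and angle, and work out the move to the wrench.

```bash
python3 - <<'E'
from h import *
c=shot("wrist"); print(np.abs(manip.get_obs()["joint_velocities"]).max(),pose()[:3,3])
im=c["color"]; dd=tip(c,"screw"); print(dd)
s=[d for d in manip.tip_of(c,"screw") if w(c,d["position"])[0]>.55][0]["position"]
u0,v0=c["fx"]*s[0]/s[2]+c["cx"],c["fy"]*s[1]/s[2]+c["cy"]; print(u0,v0)
m=np.zeros(im.shape[:2],np.uint8); cv2.circle(m,(int(u0),int(v0)),34,1,-1)
hsv=cv2.cvtColor(im,cv2.COLOR_RGB2HSV); b=((hsv[:,:,1]<60)&(hsv[:,:,2]>150)&(m>0)).astype(np.uint8)
n,L,st,ce=cv2.connectedComponentsWithStats(b); i=1+st[1:,4].argmax(); print(st[i],ce[i],n)
v,u=np.nonzero(L==i); P=np.array([ray(c,a,bb,.116) for a,bb in zip(u,v)])[:,:2]; mu=P.mean(0); _,S,V=np.linalg.svd(P-mu)
t=(P-mu)@V[0]; print(mu,(mu+V[0]*(t.max()+t.min())/2),np.ptp(t),np.degrees(np.arctan2(V[0][1],V[0][0])))
a=im.copy(); a[L==i]=[255,0,0]; cv2.imwrite("pics/w1c.png",cv2.resize(a[int(v0)-50:int(v0)+50,int(u0)-50:int(u0)+50,::-1],None,fx=5,fy=5,interpolation=cv2.INTER_NEAREST))
go(0.4934,0.2824,0.30,64.5)
E
```

```text
0.014845302296796549 [ 0.59254393 -0.06451405  0.41959562]
[(array([ 0.6151, -0.1016,  0.1139]), 0.77), (array([ 0.4266, -0.0739,  0.0799]), 0.77)]
269.61580812335467 218.39182273468663
[263 189  20  51 355] [271.69295775 212.82816901] 5
[ 0.61584899 -0.09427152] [ 0.61705142 -0.09640888] 0.06028103996215202 -60.63905134415825
turn [ 0.     -0.001   0.6226] shift [ 0.3585 -0.0363  0.1202]
```

View pics/w1c.png

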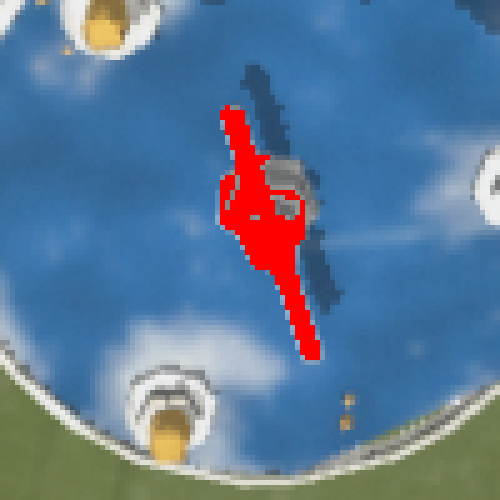

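>>> {"op": "move_arm", "data": {
  "plan": [0,0,0.1,0.05,-0.005,0,0.085,0,0,0.2,0.1,-0.01,0,0.085,0,0,0.3,0.15,-0.015,0,0.085,0,0,0.4,0.2,-0.02,0.02,0.085,0,0,0.5,0.25,-0.025,0.06,0.085,0,0,0.6,0.3,-0.03,0.1,0.085,0,0,0.623,0.345,-0.036,0.12,0.085,0,0,0.623,0.3585,-0.036,0.12,0.085,0,0,0.623,0.3585,-0.036,0.12,0.085]
}}

```text
clock: 4.08
position: [0.4943, 0.2822, 0.3003]
ee_rot: [0.846, 0.534, 0.0, -0.0]
ft_force: [1.1, 0.3, 0.3]
grip_width: 0.994
grasp_force: 0.0
```

```bash
python3 - <<'E'
from h import *
for i in range(3): c=shot("wrist")
print(np.abs(manip.get_obs()["joint_velocities"]).max(),pose()[:3,3],yaw(),manip.get_obs()["joint_pos"].round(2)); save(c,"w2.png")
for l in ["wrench_grip","neck","socket"]: print(l,tip(c,l))
hsv=cv2.cvtColor(c["color"],cv2.COLOR_RGB2HSV)
S=manip.silhouettes(c,"wrench_grip")
for s in S[:1]:
    m=s["pixels"]; v,u=np.nonzero(m); print(s["conf"],m.sum(),u.min(),u.max(),v.min(),v.max())
    P=np.array([ray(c,a,b,.02) for a,b in zip(u,v)])[:,:2]; mu=P.mean(0); V=np.linalg.svd(P-mu,full_matrices=False)[2]; print(mu,np.degrees(np.arctan2(V[0][1],V[0][0])),np.ptp((P-mu)@V[0]))
E
```

```text
0.006013142896684034 [0.49554373 0.27960845 0.30067137] 64.22495837274292 [-0.96  0.3   0.43  1.76 -0.14  1.11 -0.93]
wrench_grip [(array([0.4967, 0.287 , 0.0123]), 0.87)]
neck [(array([0.4571, 0.2027, 0.0224]), 0.67)]
socket []
0.78 4880 224 280 139 322
[0.46497609 0.22543594] -114.3085422990784 0.2011873389819816
```

View pics/w2.png

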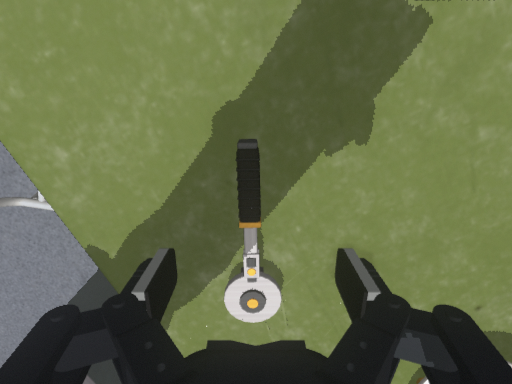

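The whole wrench is visible. The grip runs from about (248,140) to (250,222) and the head centre is at (252,300).

```bash
python3 - <<'E'
from h import *
c=shot("wrist")
h=ray(c,252.5,300,.03); a=ray(c,247.5,147,.026); b=ray(c,250,222,.026); print(h,a,b,np.hypot(*(a-b)[:2]))
for p in (a,b): d=(h-p)[:2]; print(np.degrees(np.arctan2(*d[::-1])),np.hypot(*d))
d=(h-a)[:2]; d/=np.hypot(*d); print("grip from head",h[:2]-.125*d)
go(0.4945,0.284,0.179,64.8)
E
```

```text
[0.44361856 0.17782082 0.03      ] [0.50827201 0.32084815 0.026     ] [0.47907645 0.25629119 0.026     ] 0.07085182607506223
-114.32466438482344 0.15696141630892343
-114.31647193673588 0.08610959218391025
grip from head [0.49510689 0.29172407]
turn [ 0.0002 -0.0005 -0.0093] shift [ 0.003  -0.0021  0.121 ]
```

```bash
python3 - <<'E'
from h import *
go(0.4948,0.2865,0.179,65.6)
E
```

```text
turn [ 0.0002 -0.0005 -0.0233] shift [ 0.0053 -0.003   0.121 ]
```

>>> {"op": "move_arm", "data": {
  "plan": [0,0,-0.023,0.005,-0.003,0.05,0.085,0,0,-0.023,0.005,-0.003,0.09,0.085,0,0,-0.023,0.005,-0.003,0.11,0.06,0,0,-0.023,0.005,-0.003,0.12,0.05,0,0,-0.023,0.005,-0.003,0.12,0.05,0,0,-0.023,0.005,-0.003,0.12,0,0,0,-0.023,0.005,-0.003,0.12,0,0,0,-0.023,0.005,-0.003,0.12,0,0,0,-0.023,0.005,-0.003,0.12,0],
  "squeeze": 100
}}

```text
clock: 5.6
position: [0.4948, 0.2872, 0.1812]
ee_rot: [0.84, 0.542, 0.001, -0.0]
ft_force: [-1.6, -0.6, 5.7]
grip_width: 0.211
grasp_force: 98.5
```

>>> {"op": "move_arm", "data": {
  "plan": [0,0,0,0,0,-0.02,0,0,0,0,0,0,-0.05,0,0,0,0,0,0,-0.09,0,0,0,0,0,0,-0.13,0,0,0,0,0,0,-0.16,0,0,0,0,0,0,-0.165,0,0,0,0,0,0,-0.165,0,0,0,0,0,0,-0.165,0]
}}

```text
clock: 6.6
position: [0.4938, 0.2867, 0.3434]
ee_rot: [0.84, 0.542, -0.001, 0.0]
ft_force: [0.2, -1.2, -1.9]
grip_width: 0.208
grasp_force: 98.0
```

```bash
python3 - <<'E'
from h import *
T=pose(); print(T[:3,3],yaw(),manip.get_obs()["ft_force"],manip.get_obs()["torque"])
Ti=np.linalg.inv(pose())
for n in ["scene","top","wrist"]:
    c=shot(n); save(c,n+"3.png")
    for l in ["wrench_grip","neck","socket"]:
        for p,k in tip(c,l)[:1]: print(n,l,p,k,(Ti@np.r_[p,1])[:3].round(4))
E
```

```text
[0.4938235  0.28671553 0.34344564] 65.64980764790971 [ 0.21685114 -1.22506336 -1.94081162] [ 0.09826375 -0.03132261  0.03463656]
scene wrench_grip [0.4927 0.279  0.1745] 0.73 [-0.0072  0.0023  0.169 ]
scene neck [0.4541 0.2047 0.184 ] 0.77 [-0.0908 -0.0022  0.1596]
scene socket [0.4401 0.1708 0.1698] 0.81 [-0.1274 -0.001   0.1739]
top wrench_grip [0.4927 0.2826 0.1738] 0.88 [-0.0039  0.0008  0.1697]
top neck [0.456  0.2003 0.1828] 0.66 [-0.094   0.0013  0.1608]
top socket [0.4407 0.1701 0.1695] 0.74 [-1.278e-01 -1.000e-04  1.742e-01]
wrist wrench_grip [0.4968 0.2855 0.178 ] 0.62 [0.0004 0.0034 0.1654]
```

```bash
python3 - <<'E'
from h import *
go(0.5565,0.013,0.335,118.5)
E
```

```text
turn [ 0.000e+00 -1.000e-04 -9.224e-01] shift [-0.2238  0.1697  0.0097]
```

>>> {"op": "move_arm", "data": {
  "plan": [0,0,-0.1,-0.02,0.015,0,0,0,0,-0.2,-0.05,0.038,0,0,0,0,-0.32,-0.08,0.061,0,0,0,0,-0.44,-0.11,0.084,0,0,0,0,-0.56,-0.14,0.107,0,0,0,0,-0.68,-0.17,0.13,0,0,0,0,-0.8,-0.195,0.149,0,0,0,0,-0.88,-0.214,0.163,0.005,0,0,0,-0.922,-0.224,0.17,0.01,0,0,0,-0.922,-0.224,0.17,0.01,0,0,0,-0.922,-0.224,0.17,0.01,0]
}}

```text
clock: 8.57
position: [0.5567, 0.0135, 0.3348]
ee_rot: [0.512, 0.859, 0.0, -0.0]
ft_force: [-0.3, -0.4, -2.1]
grip_width: 0.205
grasp_force: 97.9
```

```bash
python3 - <<'E'
from h import *
T=pose(); print(T[:3,3],yaw(),manip.get_obs()["ft_force"],manip.get_obs()["torque"])
Ti=np.linalg.inv(pose())
for n in ["scene","top","wrist"]:
    c=shot(n); save(c,n+"4.png")
    for l in ["wrench_grip","neck","socket","screw","fixator"]:
        for p,k in tip(c,l)[:2]: print(n,l,p,k,(Ti@np.r_[p,1])[:3].round(4))
im=cv2.imread("pics/scene4.png")
cv2.imwrite("pics/s4c.png",cv2.resize(im[130:260,220:380],None,fx=4,fy=4,interpolation=cv2.INTER_CUBIC))
E
```

```text
[0.55671946 0.01350282 0.3348306 ] 118.46305507431155 [-0.27155354 -0.43436136 -2.11202633] [0.16324513 0.05637776 0.05740875]
scene wrench_grip [0.5592 0.0089 0.1688] 0.67 [-5.30e-03 -1.00e-04  1.66e-01]
scene neck [ 0.5971 -0.068   0.1754] 0.96 [-0.091  -0.0034  0.1594]
scene socket [ 0.6162 -0.1006  0.1591] 0.59 [-0.1287 -0.0021  0.1757]
scene screw [ 0.4222 -0.0738  0.0833] 0.52 [-0.0127 -0.1599  0.2515]
scene screw [ 0.6182 -0.1035  0.1178] 0.47 [-0.1323 -0.0018  0.217 ]
scene fixator [ 0.4262 -0.0775  0.0016] 0.91 [-0.0179 -0.1582  0.3332]
scene fixator [ 0.6185 -0.0954 -0.002 ] 0.76 [-0.1253  0.0023  0.3368]
top neck [ 0.5991 -0.0642  0.1729] 0.72 [-0.0886  0.0002  0.1619]
top socket [ 0.6175 -0.1022  0.161 ] 0.64 [-0.1308 -0.0017  0.1738]
top socket [ 0.6001 -0.068   0.1783] 0.32 [-0.0924 -0.0007  0.1565]
top fixator [ 0.423  -0.0764 -0.0038] 0.7 [-0.0155 -0.1605  0.3386]
wrist wrench_grip [0.5612 0.0095 0.1647] 0.82 [-0.0057  0.002   0.1701]
wrist screw [ 0.4263 -0.0713  0.0796] 0.66 [-0.0125 -0.1551  0.2552]
wrist fixator [ 0.4256 -0.0761 -0.0015] 0.78 [-0.0164 -0.1581  0.3363]
```

View pics/s4c.png

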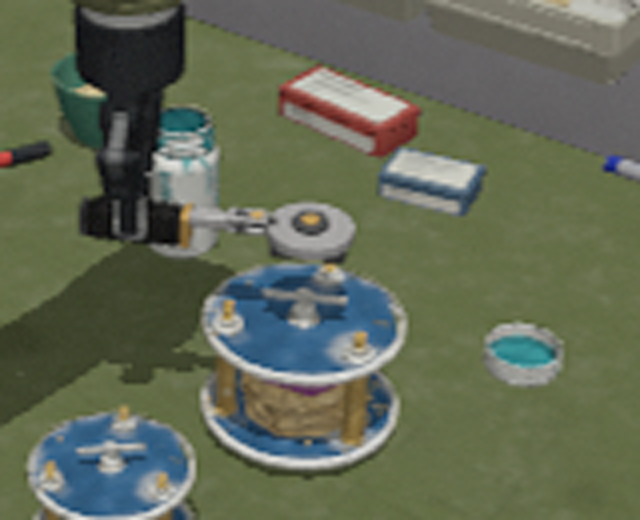

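The head hangs right above the T-screw, in line with the bar. I'll descend gently.

>>> {"op": "move_arm", "data": {
  "plan": [0,0,0,0,0,0.015,0,0,0,0,0,0,0.028,0,0,0,0,0,0,0.034,0,0,0,0,0,0,0.036,0,0,0,0,0,0,0.038,0,0,0,0,0,0,0.038,0]
}}

```text
clock: 10.22
position: [0.5568, 0.0127, 0.2968]
ee_rot: [0.511, 0.859, 0.0, 0.0]
ft_force: [0.2, -0.2, -3.0]
grip_width: 0.21
grasp_force: 97.9
```

>>> {"op": "move_arm", "data": {
  "plan": [0,0,0,0,0,0.002,0,0,0,0,0,0,0.004,0,0,0,0,0,0,0.006,0,0,0,0,0,0,0.006,0]
}}

```text
clock: 10.72
position: [0.5567, 0.0127, 0.2905]
ee_rot: [0.511, 0.859, -0.0, -0.0]
ft_force: [-0.1, -0.6, -1.8]
grip_width: 0.209
grasp_force: 97.9
```

>>> {"op": "move_arm", "data": {
  "plan": [0,0,0,0,0,0.001,0,0,0,0,0,0,0.002,0,0,0,0,0,0,0.003,0,0,0,0,0,0,0.003,0]
}}

```text
clock: 11.22
position: [0.5567, 0.0127, 0.2876]
ee_rot: [0.511, 0.859, -0.0, -0.0]
ft_force: [0.0, 0.7, -2.8]
grip_width: 0.205
grasp_force: 97.9
```

```bash
python3 - <<'E'
from h import *
o=manip.get_obs(); print(o["position"],yaw(),o["ft_force"],o["torque"])
Ti=np.linalg.inv(pose())
for n in ["scene","top"]:
    c=shot(n); save(c,n+"5.png")
    for l in ["neck","socket","wrench_grip","screw"]:
        for p,k in tip(c,l)[:2]: print(n,l,p,k,(Ti@np.r_[p,1])[:3].round(4))
im=cv2.imread("pics/scene5.png")
cv2.imwrite("pics/s5c.png",cv2.resize(im[130:260,220:380],None,fx=4,fy=4,interpolation=cv2.INTER_CUBIC))
E
```

```text
[0.55669323 0.01271279 0.2875718 ] 118.47509244788067 [ 0.03709825  0.6616514  -2.79607844] [0.09853349 0.04413169 0.02592602]
scene neck [ 0.598  -0.0694  0.1291] 0.69 [-0.0919 -0.0028  0.1585]
scene socket [ 0.6142 -0.1028  0.114 ] 0.69 [-0.129  -0.0045  0.1736]
scene wrench_grip [0.559  0.0071 0.1186] 0.75 [-0.0061 -0.0006  0.169 ]
scene screw [ 0.4202 -0.0735  0.0847] 0.56 [-0.0107 -0.1611  0.2029]
top neck [ 0.5996 -0.068   0.1299] 0.64 [-0.0914 -0.0007  0.1577]
top socket [ 0.616  -0.1025  0.1137] 0.56 [-0.1296 -0.0028  0.1739]
```

View pics/s5c.png

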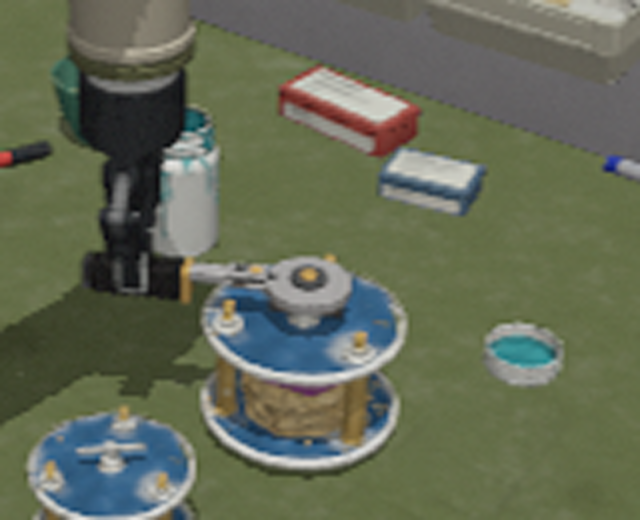

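The wrench is seated on the screw: the head sits low over the hub at about (310,285) in the crop. Now I'll turn it clockwise about the screw axis.

>>> {"op": "move_arm", "data": {
  "plan": [0,0,0.025,0,0.0032,0,0,0,0,0.05,-0.0002,0.0064,0,0,0,0,0.075,-0.0004,0.0096,0,0,0,0,0.1,-0.0006,0.0128,0,0,0,0,0.125,-0.001,0.016,0,0,0,0,0.15,-0.0014,0.0191,0,0,0,0,0.175,-0.002,0.0223,0,0,0,0,0.2,-0.0026,0.0254,0,0,0,0,0.225,-0.0032,0.0286,0,0,0,0,0.25,-0.004,0.0317,0,0,0,0,0.25,-0.004,0.0317,0,0,0,0,0.25,-0.004,0.0317,0]
}}

```text
invalid input
```

```bash
cat >> h.py <<'E'
def tq():
    o=manip.get_obs(); P=pose(o); f=o["ft_force"]; r=P[:3,:3]@np.array([.0915,0,0]); s=P[:3,:3]@np.array([.1285,0,0])
    m=lambda r:o["torque"][2]+r[0]*f[1]-r[1]*f[0]
    print("t",o["clock"],"pos",o["position"].round(4),"yaw",round(np.radians(118.475-yaw()),4),"F tool",(P[:3,:3].T@f).round(2),"Mz",o["torque"][2].round(3),"neck",m(r).round(3),"screw",m(s).round(3),"C",(o["position"]-s).round(4))
E
python3 -c "
from h import *
tq()
Ti=np.linalg.inv(pose())
c=shot('top')
for l in ['neck','socket','wrench_grip']: print(l,[(p,k,(Ti@np.r_[p,1])[:3].round(4)) for p,k in tip(c,l)[:1]])"
```

```text
t 11.725 pos [0.5567 0.0127 0.2877] yaw -0.0 F tool [0.07 0.18 2.21] Mz 0.019 neck 0.002 screw -0.004 C [ 0.618  -0.1002  0.2877]
neck [(array([ 0.6   , -0.0707,  0.1274]), 0.62, array([-0.094 , -0.0018,  0.1603]))]
socket [(array([ 0.6161, -0.1007,  0.1128]), 0.69, array([-0.128 , -0.0019,  0.1749]))]
wrench_grip [(array([0.7561, 0.1224, 0.0033]), 0.59, array([0.0013, 0.2275, 0.2844]))]
```

>>> {"op": "move_arm", "data": {
  "plan": [0,0,0.025,0,0.003,0,0,0,0,0.05,0,0.006,0,0,0,0,0.075,0,0.01,0,0,0,0,0.1,-0.001,0.013,0,0,0,0,0.125,-0.001,0.016,0,0,0,0,0.15,-0.001,0.019,0,0,0,0,0.175,-0.002,0.022,0,0,0,0,0.2,-0.003,0.025,0,0,0,0,0.225,-0.003,0.029,0,0,0,0,0.25,-0.004,0.032,0,0,0,0,0.25,-0.004,0.032,0,0]
}}

```text
clock: 13.3
position: [0.5869, 0.0244, 0.2876]
ee_rot: [0.615, 0.789, -0.0, -0.0]
ft_force: [2.4, 1.1, -2.4]
grip_width: 0.205
grasp_force: 97.9
```

```bash
python3 -c "
from h import *
tq()"
```

```text
t 13.3 pos [0.5869 0.0244 0.2876] yaw 0.2506 F tool [0.47 2.56 2.41] Mz 0.29 neck 0.056 screw -0.038 C [ 0.6183 -0.1002  0.2876]
```

>>> {"op": "move_arm", "data": {
  "plan": [0,0,0.02,0,0.003,0,0,0,0,0.04,0,0.006,0,0,0,0,0.06,0,0.009,0,0,0,0,0.08,0,0.011,0,0,0,0,0.08,0,0.011,0,0]
}}

```text
clock: 13.92
position: [0.5975, 0.0269, 0.2876]
ee_rot: [0.646, 0.763, -0.0, 0.0]
ft_force: [0.1, -2.1, -2.0]
grip_width: 0.211
grasp_force: 98.0
```

```bash
python3 -c "
from h import *
tq()"
```

```text
t 13.925 pos [0.5975 0.0269 0.2876] yaw 0.3307 F tool [-2.08 -0.27  1.97] Mz -0.035 neck -0.01 screw -0.0 C [ 0.6188 -0.0998  0.2876]
```

>>> {"op": "move_arm", "data": {
  "plan": [0,0,0.02,0,0.0025,0,0,0,0,0.04,0,0.005,0,0,0,0,0.06,0,0.0075,0,0,0,0,0.08,0,0.01,0,0,0,0,0.08,0,0.01,0,0]
}}

```text
clock: 14.55
position: [0.6074, 0.0289, 0.2876]
ee_rot: [0.676, 0.737, -0.0, -0.0]
ft_force: [-1.0, -1.5, -1.9]
grip_width: 0.206
grasp_force: 98.0
```

```bash
python3 -c "
from h import *
tq()"
```

```text
t 14.55 pos [0.6074 0.0289 0.2876] yaw 0.4103 F tool [-1.43 -1.14  1.94] Mz -0.044 neck 0.061 screw 0.103 C [ 0.6185 -0.0991  0.2876]
```

>>> {"op": "move_arm", "data": {
  "plan": [0,0,0.02,0,0.0025,0,0,0,0,0.04,0,0.005,0,0,0,0,0.06,0,0.0075,0,0,0,0,0.08,0,0.01,0,0,0,0,0.08,0,0.01,0,0]
}}

```text
clock: 15.18
position: [0.6174, 0.0298, 0.2876]
ee_rot: [0.705, 0.709, -0.0, -0.0]
ft_force: [-0.2, -0.1, -1.0]
grip_width: 0.208
grasp_force: 98.0
```

```bash
python3 -c "
from h import *
tq()"
```

```text
t 15.175 pos [0.6174 0.0298 0.2876] yaw 0.4903 F tool [-0.05 -0.22  0.96] Mz -0.017 neck 0.003 screw 0.011 C [ 0.6182 -0.0987  0.2876]
```

>>> {"op": "move_arm", "data": {
  "plan": [0,0,0.02,-0.001,0.0025,0,0,0,0,0.04,-0.001,0.005,0,0,0,0,0.06,-0.001,0.0075,0,0,0,0,0.08,-0.0015,0.01,0,0,0,0,0.08,-0.0015,0.01,0,0]
}}

```text
clock: 15.8
position: [0.6274, 0.0282, 0.2876]
ee_rot: [0.733, 0.681, -0.0, 0.0]
ft_force: [-0.7, 0.4, -2.4]
grip_width: 0.207
grasp_force: 98.0
```

```bash
python3 -c "
from h import *
tq()"
```

```text
t 15.8 pos [0.6274 0.0282 0.2876] yaw 0.5704 F tool [ 0.36 -0.76  2.36] Mz 0.076 neck 0.146 screw 0.174 C [ 0.618  -0.0999  0.2876]
```

>>> {"op": "move_arm", "data": {
  "plan": [0,0,0.02,0,0.0025,0,0,0,0,0.04,0,0.005,0,0,0,0,0.06,0,0.0075,0,0,0,0,0.06,0,0.0075,0,0]
}}

```text
clock: 16.3
position: [0.6349, 0.0275, 0.2876]
ee_rot: [0.753, 0.658, -0.0, 0.0]
ft_force: [0.8, -0.2, -2.1]
grip_width: 0.206
grasp_force: 97.9
```

```bash
python3 -c "
from h import *
tq()"
```

```text
t 16.3 pos [0.6349 0.0275 0.2876] yaw 0.6307 F tool [-0.08  0.85  2.14] Mz 0.066 neck -0.012 screw -0.043 C [ 0.6177 -0.0999  0.2877]
```

>>> {"op": "move_arm", "data": {
  "plan": [0,0,0.02,0,0.0025,0,0,0,0,0.04,0,0.005,0,0,0,0,0.06,-0.0005,0.008,0,0,0,0,0.08,-0.0005,0.0105,0,0,0,0,0.08,-0.0005,0.0105,0,0]
}}

```text
clock: 16.92
position: [0.6449, 0.0258, 0.2873]
ee_rot: [0.778, 0.628, -0.001, -0.0]
ft_force: [-4.2, -0.6, -1.1]
grip_width: 0.208
grasp_force: 98.1
```

```bash
python3 -c "
from h import *
tq()
c=shot('top'); save(c,'top6.png')
print([tip(c,l)[:1] for l in ('socket','neck','wrench_grip')])"
```

```text
t 16.925 pos [0.6449 0.0258 0.2873] yaw 0.7104 F tool [-1.43 -3.95  1.15] Mz 0.135 neck 0.496 screw 0.642 C [ 0.6177 -0.0998  0.2874]
[[(array([ 0.6171, -0.1012,  0.1118]), 0.5)], [(array([ 0.6256, -0.0651,  0.1267]), 0.77)], []]
```

```bash
python3 -c "
from h import *
for i in range(5): shot('top'); tq()" | grep -o 'yaw.*'
```

```text
yaw 0.71 F tool [-1.19 -4.03  2.22] Mz 0.092 neck 0.461 screw 0.611 C [ 0.6177 -0.0999  0.2876]
yaw 0.71 F tool [-1.87 -4.28  2.27] Mz 0.091 neck 0.483 screw 0.642 C [ 0.6177 -0.0999  0.2876]
yaw 0.7101 F tool [-2.09 -5.06  1.77] Mz 0.028 neck 0.491 screw 0.679 C [ 0.6177 -0.0999  0.2876]
yaw 0.7102 F tool [-1.3  -4.67  2.  ] Mz 0.017 neck 0.445 screw 0.618 C [ 0.6177 -0.0999  0.2876]
yaw 0.7101 F tool [-2.48 -4.72  1.94] Mz 0.064 neck 0.495 screw 0.67 C [ 0.6177 -0.0999  0.2876]
```

>>> {"op": "move_arm", "data": {
  "plan": [0,0,0.02,0,0.002,0,0,0,0,0.04,0,0.004,0,0,0,0,0.05,0,0.005,0,0,0,0,0.05,0,0.005,0,0]
}}

```text
clock: 17.88
position: [0.6497, 0.0246, 0.2874]
ee_rot: [0.794, 0.608, -0.001, -0.0]
ft_force: [-6.5, -1.0, -2.2]
grip_width: 0.209
grasp_force: 98.1
```

```bash
python3 -c "
from h import *
for i in range(6): c=shot('top'); tq()
save(c,'top7.png')
im=c['color'][:,:,::-1]; cv2.imwrite('pics/t7c.png',cv2.resize(im[140:230,250:360],None,fx=6,fy=6,interpolation=cv2.INTER_CUBIC))
" | grep -o 'yaw.*'
```

```text
yaw 0.7603 F tool [-2.57 -5.04  1.76] Mz 0.0 neck 0.461 screw 0.647 C [ 0.6162 -0.0995  0.2875]
yaw 0.7603 F tool [-2.22 -5.23  2.11] Mz -0.026 neck 0.453 screw 0.647 C [ 0.6162 -0.0995  0.2875]
yaw 0.7603 F tool [-3.52 -5.99  2.11] Mz -0.04 neck 0.509 screw 0.731 C [ 0.6162 -0.0995  0.2875]
yaw 0.7603 F tool [-2.87 -5.63  1.7 ] Mz -0.053 neck 0.463 screw 0.671 C [ 0.6162 -0.0995  0.2875]
yaw 0.7603 F tool [-2.63 -5.94  2.06] Mz -0.006 neck 0.537 screw 0.757 C [ 0.6162 -0.0995  0.2875]
yaw 0.7603 F tool [-2.33 -5.46  1.56] Mz -0.066 neck 0.434 screw 0.636 C [ 0.6162 -0.0995  0.2875]
```

View pics/t7c.png

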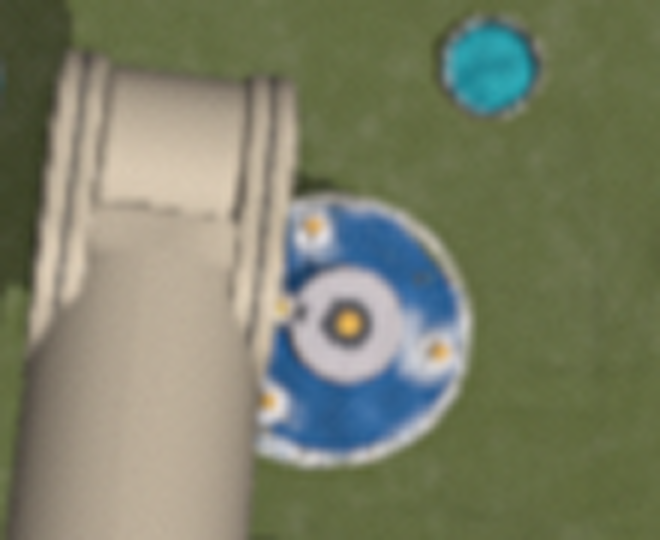

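```bash
cat > g.py <<'E'
from h import *
def dots(c):
    im=c["color"]; hsv=cv2.cvtColor(im,cv2.COLOR_RGB2HSV).astype(float)
    W=np.where((hsv[...,0]>12)&(hsv[...,0]<32),np.clip(hsv[...,1]-90,0,None),0)
    out=[]
    C=np.linalg.inv(c["T"])
    P=pose(); h=np.r_[.6172,-.1003,.138]; k=h+np.r_[P[:2,0]*.037,-.004]
    for p in (h,k):
        q=(C@np.r_[p,1])[:3]; u,v=c["fx"]*q[0]/q[2]+c["cx"],c["fy"]*q[1]/q[2]+c["cy"]
        for _ in range(4):
            yy,xx=np.mgrid[int(v)-4:int(v)+6,int(u)-4:int(u)+6]; w_=W[int(v)-4:int(v)+6,int(u)-4:int(u)+6]*np.exp(-((xx-u)**2+(yy-v)**2)/8)
            if w_.sum()<1: break
            u,v=(w_*xx).sum()/w_.sum(),(w_*yy).sum()/w_.sum()
        out.append((ray(c,u,v,p[2]),(round(u,2),round(v,2))))
    d=(out[1][0]-out[0][0])[:2]; return np.arctan2(d[1],d[0]),np.hypot(*d),out[0][1],out[1][1]
E
python3 - <<'E'
from g import *
S=[]
for n in ("top","scene"):
    c=shot(n); a,l,*px=dots(c); print(n,"bend+off",round(a-np.radians(yaw()),4),l,px)
    # old straight pictures
c=shot("top"); T,col=c["T"],c["color"]
import g
for f,yw,cam in (("top5",118.475,"top"),("scene5",118.475,"scene"),("top6",118.475-np.degrees(.71),"top")):
    c=shot(cam); c["color"]=cv2.imread(f"pics/{f}.png")[:,:,::-1]
    P=np.eye(4); P[:2,0]=[np.cos(np.radians(yw)),np.sin(np.radians(yw))]; g.pose=lambda o=None:P
    a,l,*px=dots(c); print(f,round(a-np.radians(yw),4),l,px)
import h
F=[]
for i in range(12):
    shot("wrist"); o=manip.get_obs(); f=o["ft_force"]; r=h.pose(o)[:3,0]*.0915; F.append(o["torque"][2]+r[0]*f[1]-r[1]*f[0])
print(np.mean(F),np.std(F))
E
```

```text
top bend+off 0.0478 0.03572821714022829 [(np.float64(307.67), np.float64(193.44)), (np.float64(296.76), np.float64(191.0))]
scene bend+off -0.0583 0.04234112080093409 [(np.float64(296.39), np.float64(197.93)), (np.float64(287.53), np.float64(192.19))]
top5 -0.0404 0.0370742086318999 [(np.float64(308.12), np.float64(193.56)), (np.float64(297.65), np.float64(198.52))]
scene5 -0.1486 0.03911810379966809 [(np.float64(296.73), np.float64(198.26)), (np.float64(283.49), np.float64(197.0))]
top6 -0.0021 0.036221264216885936 [(np.float64(307.66), np.float64(193.48)), (np.float64(296.61), np.float64(191.0))]
0.5128393711831686 0.03615041630639864
```

All three estimates put the neck bend at about 0.085 rad: the top view, the scene view and the torque. I'll nudge it another 0.015 to be sure of the click, then relieve it.

>>> {"op": "move_arm", "data": {
  "plan": [0,0,0.015,0,0.0015,0,0,0,0,0.015,0,0.0015,0,0,0,0,0.015,0,0.0015,0,0]
}}

```text
clock: 19.45
position: [0.6511, 0.0242, 0.2874]
ee_rot: [0.798, 0.602, -0.001, -0.0]
ft_force: [-7.2, -0.6, -2.1]
grip_width: 0.208
grasp_force: 98.1
```

```bash
python3 - <<'E'
from g import *
for n in ("top","scene"):
    c=shot(n); a,l,*px=dots(c); print(n,"bend",round(a-np.radians(yaw())+(.0404 if n=="top" else .1486),4),l)
F=[]
for i in range(10):
    shot("wrist"); o=manip.get_obs(); f=o["ft_force"]; r=pose(o)[:3,0]*.0915; F.append(o["torque"][2]+r[0]*f[1]-r[1]*f[0])
print(np.mean(F),np.std(F)); tq()
E
```

```text
top bend 0.1036 0.035995342514421685
scene bend 0.1082 0.04217135516954881
0.49639660327610696 0.05133715494400725
t 20.05 pos [0.651  0.0242 0.2874] yaw 0.7752 F tool [-3.08 -6.24  1.8 ] Mz -0.065 neck 0.506 screw 0.737 C [ 0.6158 -0.0994  0.2875]
```

```bash
python3 - <<'E'
from h import *
go(.6376,.0277,.2875,81.23)
E
```

```text
turn [-0.0014  0.0003 -0.1252] shift [-0.0003 -0.0139 -0.0001]
```

>>> {"op": "move_arm", "data": {
  "plan": [0,0,-0.025,0,-0.003,0,0,0,0,-0.05,0,-0.0055,0,0,0,0,-0.075,0,-0.008,0,0,0,0,-0.1,0,-0.011,0,0,0,0,-0.12,0,-0.0135,0,0,0,0,-0.12,0,-0.0135,0,0]
}}

```text
clock: 20.8
position: [0.6386, 0.0287, 0.2881]
ee_rot: [0.76, 0.649, 0.001, 0.0]
ft_force: [-0.9, -0.8, -2.0]
grip_width: 0.211
grasp_force: 98.1
```

```bash
python3 - <<'E'
from g import *
for n in ("top","scene"):
    c=shot(n); a,l,*px=dots(c); print(n,"bend",round(a-np.radians(yaw())+(.0404 if n=="top" else .1486),4),l); tq()
for i in range(4): shot("top"); tq()
E
```

```text
top bend -0.0013 0.03656992566355754
t 20.85 pos [0.6387 0.0286 0.288 ] yaw 0.6545 F tool [ 0.22 -1.    1.64] Mz -0.08 neck 0.012 screw 0.048 C [ 0.6185 -0.0983  0.2879]
scene bend 0.0411 0.04219018785887936
t 20.9 pos [0.6387 0.0285 0.288 ] yaw 0.6547 F tool [-0.09 -0.28  2.2 ] Mz -0.095 neck -0.07 screw -0.06 C [ 0.6185 -0.0984  0.2878]
t 20.95 pos [0.6387 0.0285 0.2879] yaw 0.6547 F tool [ 0.78 -1.22  2.08] Mz -0.099 neck 0.012 screw 0.057 C [ 0.6185 -0.0984  0.2878]
t 21.0 pos [0.6387 0.0285 0.2879] yaw 0.6547 F tool [ 0.8  -1.36  1.36] Mz -0.067 neck 0.057 screw 0.108 C [ 0.6185 -0.0984  0.2878]
t 21.05 pos [0.6387 0.0284 0.2879] yaw 0.6547 F tool [ 0.76 -0.86  1.87] Mz -0.035 neck 0.044 screw 0.075 C [ 0.6185 -0.0985  0.2878]
t 21.1 pos [0.6386 0.0284 0.2878] yaw 0.6548 F tool [ 0.09 -1.1   1.98] Mz -0.053 neck 0.047 screw 0.088 C [ 0.6185 -0.0985  0.2877]
```

The neck is straight again and nearly unloaded, so I'll lift straight up.

>>> {"op": "move_arm", "data": {
  "plan": [0,0,0,0,0,-0.004,0,0,0,0,0,0,-0.008,0,0,0,0,0,0,-0.014,0,0,0,0,0,0,-0.024,0,0,0,0,0,0,-0.04,0,0,0,0,0,0,-0.055,0,0,0,0,0,0,-0.055,0,0]
}}

```text
invalid input
```

```bash
python3 - <<'E'
from h import *
tq(); Ti=np.linalg.inv(pose())
for n in ("scene","top"):
    c=shot(n)
    for l in ["wrench_grip","neck","socket"]:
        for p,k in tip(c,l)[:1]: print(n,l,p,k,(Ti@np.r_[p,1])[:3].round(4))
go(.4938,.2867,.3434,65.6); print(manip.get_obs()["joint_pos"].round(2))
E
```

```text
t 21.1 pos [0.6386 0.0284 0.2878] yaw 0.6548 F tool [ 0.09 -1.1   1.98] Mz -0.053 neck 0.047 screw 0.088 C [ 0.6185 -0.0985  0.2877]
scene wrench_grip [0.6399 0.0219 0.1163] 0.71 [-0.0063  0.0022  0.1715]
scene socket [ 0.6164 -0.0981  0.1164] 0.62 [-0.1285 -0.0022  0.1713]
top neck [ 0.6225 -0.0635  0.1275] 0.82 [-0.0933 -0.0016  0.1603]
turn [ 1.000e-04 -1.000e-04  2.678e-01] shift [ 0.2327 -0.1836 -0.0557]
[-0.55  0.5   0.58  1.59 -0.29  1.15 -0.06]
```

>>> {"op": "move_arm", "data": {
  "plan": [0,0,0,0,0,-0.004,0,0,0,0,0,0,-0.008,0,0,0,0,0,0,-0.014,0,0,0,0,0,0,-0.024,0,0,0,0,0,0,-0.04,0,0,0,0,0,0,-0.055,0,0,0,0,0,0,-0.055,0]
}}

```text
clock: 22.38
position: [0.6389, 0.0279, 0.3446]
ee_rot: [0.761, 0.649, 0.001, 0.001]
ft_force: [0.8, -0.4, -1.6]
grip_width: 0.209
grasp_force: 98.2
```

```bash
python3 - <<'E'
from h import *
tq(); Ti=np.linalg.inv(pose())
for n in ("scene","top"):
    c=shot(n)
    for l in ["wrench_grip","neck","socket"]:
        for p,k in tip(c,l)[:1]: print(n,l,p,k,(Ti@np.r_[p,1])[:3].round(4))
go(.4938,.2867,.3434,65.6); print(manip.get_obs()["joint_pos"].round(2))
E
```

```text
t 22.375 pos [0.6389 0.0279 0.3446] yaw 0.655 F tool [-0.22  0.86  1.64] Mz 0.017 neck -0.062 screw -0.094 C [ 0.6186 -0.099   0.3444]
scene wrench_grip [0.6388 0.0219 0.1768] 0.88 [-0.0061  0.0004  0.1678]
scene neck [ 0.6239 -0.062   0.1844] 0.92 [-0.0913 -0.0011  0.1601]
scene socket [ 0.6181 -0.0994  0.1725] 0.55 [-0.1292 -0.0009  0.1719]
top neck [ 0.6216 -0.0642  0.1829] 0.84 [-0.0939 -0.003   0.1616]
top socket [ 0.6164 -0.0989  0.1671] 0.73 [-0.129  -0.0027  0.1773]
turn [-0.0006  0.0003  0.2678] shift [ 0.2326 -0.1835 -0.0011]
[-0.57  0.45  0.6   1.53 -0.26  1.25 -0.08]
```

>>> {"op": "move_arm", "data": {
  "plan": [0,0,0.03,0.03,-0.023,0,0,0,0,0.07,0.065,-0.051,0,0,0,0,0.11,0.1,-0.079,0,0,0,0,0.15,0.135,-0.107,0,0,0,0,0.19,0.17,-0.134,0,0,0,0,0.23,0.2,-0.158,0,0,0,0,0.26,0.222,-0.175,0,0,0,0,0.268,0.2325,-0.1835,0,0,0,0,0.268,0.2325,-0.1835,0,0,0,0,0.268,0.2325,-0.1835,0,0]
}}

```text
clock: 24.02
position: [0.4946, 0.2851, 0.3428]
ee_rot: [0.841, 0.541, 0.0, 0.0]
ft_force: [0.6, -0.8, -1.3]
grip_width: 0.209
grasp_force: 98.2
```

>>> {"op": "move_arm", "data": {
  "plan": [0,0,0,0,0,0.03,0,0,0,0,0,0,0.065,0,0,0,0,0,0,0.1,0,0,0,0,0,0,0.13,0,0,0,0,0,0,0.145,0,0,0,0,0,0,0.153,0,0,0,0,0,0,0.156,0,0,0,0,0,0,0.156,0]
}}

```text
clock: 25.02
position: [0.4941, 0.2866, 0.1874]
ee_rot: [0.841, 0.542, 0.001, -0.0]
ft_force: [0.1, 0.4, -1.3]
grip_width: 0.208
grasp_force: 98.3
```

```bash
python3 - <<'E'
from h import *
for i in range(2): shot("top"); tq()
go(.4938,.2867,.1812,65.6)
E
```

```text
t 25.075 pos [0.4941 0.2867 0.1875] yaw 0.923 F tool [-0.26  0.47  1.75] Mz 0.027 neck -0.016 screw -0.033 C [0.441  0.1697 0.1873]
t 25.125 pos [0.4941 0.2867 0.1875] yaw 0.923 F tool [0.67 0.25 1.31] Mz -0.058 neck -0.081 screw -0.09 C [0.441  0.1697 0.1873]
turn [ 0.0004 -0.0012 -0.0001] shift [-0.0001 -0.0003  0.0063]
```

Lowering the last few mm in small steps until it touches.

>>> {"op": "move_arm", "data": {
  "plan": [0,0,0,0,0,0.002,0,0,0,0,0,0,0.004,0,0,0,0,0,0,0.005,0,0,0,0,0,0,0.0055,0,0,0,0,0,0,0.0055,0]
}}

```text
clock: 25.75
position: [0.4938, 0.2865, 0.1812]
ee_rot: [0.841, 0.542, -0.0, -0.0]
ft_force: [0.5, 0.7, -2.2]
grip_width: 0.201
grasp_force: 98.5
```

```bash
python3 - <<'E'
from h import *
for i in range(3): shot("top"); tq()
E
```

```text
t 25.8 pos [0.4938 0.2865 0.1812] yaw 0.9231 F tool [-0.07 -1.12  2.28] Mz -0.028 neck 0.075 screw 0.116 C [0.4407 0.1695 0.1812]
t 25.85 pos [0.4938 0.2865 0.1812] yaw 0.923 F tool [-0.14  0.56  1.91] Mz -0.063 neck -0.114 screw -0.135 C [0.4407 0.1695 0.1812]
t 25.9 pos [0.4938 0.2865 0.1812] yaw 0.923 F tool [-0.05 -0.3   1.31] Mz -0.041 neck -0.014 screw -0.003 C [0.4407 0.1695 0.1812]
```

>>> {"op": "move_arm", "data": {
  "plan": [0,0,0,0,0,0.001,0,0,0,0,0,0,0.001,0,0,0,0,0,0,0.0015,0,0,0,0,0,0,0.0015,0]
}}

```text
clock: 26.4
position: [0.494, 0.2864, 0.1811]
ee_rot: [0.841, 0.542, -0.0, -0.0]
ft_force: [-7.6, -4.1, 16.6]
grip_width: 0.207
grasp_force: 101.1
```

```bash
python3 - <<'E'
from h import *
for i in range(3): shot("top"); tq()
E
```

```text
t 26.45 pos [0.494  0.2864 0.1811] yaw 0.9232 F tool [ -7.94  -4.94 -18.69] Mz 0.022 neck 0.472 screw 0.655 C [0.4409 0.1694 0.181 ]
t 26.5 pos [0.494  0.2864 0.1811] yaw 0.9232 F tool [ -5.46  -5.23 -16.93] Mz 0.031 neck 0.509 screw 0.702 C [0.4408 0.1694 0.181 ]
t 26.55 pos [0.494  0.2864 0.1811] yaw 0.9232 F tool [ -7.4   -4.57 -17.72] Mz 0.046 neck 0.463 screw 0.631 C [0.4408 0.1694 0.181 ]
```

On the bench. I'll ease up 1 mm, release and retreat.

>>> {"op": "move_arm", "data": {
  "plan": [0,0,0,0,0,-0.001,0,0,0,0,0,0,-0.001,0.03,0,0,0,0,0,-0.001,0.05,0,0,0,0,0,-0.001,0.06,0,0,0,0,0,-0.001,0.06,0,0,0,0,0,-0.001,0.06,0,0,0,0,0,-0.02,0.06,0,0,0,0,0,-0.06,0.07,0,0,0,0,0,-0.11,0.08,0,0,0,0,0,-0.14,0.08,0,0,0,0,0,-0.14,0.08]
}}

```text
clock: 27.92
position: [0.4946, 0.2866, 0.3236]
ee_rot: [0.841, 0.541, 0.003, -0.001]
ft_force: [0.0, -0.6, -0.1]
grip_width: 0.941
grasp_force: 0.0
```

```bash
python3 - <<'E'
from h import *
tq()
for n in ("scene","top","wrist"):
    c=shot(n); save(c,n+"8.png")
    for l in ["wrench_grip","neck","socket","screw"]: print(n,l,tip(c,l)[:2])
a=cv2.imread("pics/scene8.png")[140:300,140:360]; b=cv2.imread("pics/wrist8.png")
a=cv2.resize(a,(512,372)); cv2.imwrite("pics/end.png",cv2.resize(np.hstack([a,b[:372]]),(800,290)))
E
```

```text
t 27.925 pos [0.4946 0.2866 0.3236] yaw 0.9234 F tool [-0.53  0.29  0.06] Mz 0.013 neck -0.014 screw -0.025 C [0.4415 0.1696 0.3229]
scene wrench_grip [(array([0.4926, 0.2786, 0.0118]), 0.95)]
scene neck [(array([0.4553, 0.2023, 0.0202]), 0.6)]
scene socket [(array([0.4374, 0.1722, 0.0106]), 0.55)]
scene screw [(array([ 0.6209, -0.0979,  0.1175]), 0.45), (array([ 0.4221, -0.0766,  0.0835]), 0.37)]
top wrench_grip [(array([0.4922, 0.2822, 0.0111]), 0.95)]
top neck [(array([0.4566, 0.202 , 0.0205]), 0.73)]
top socket [(array([0.4411, 0.1691, 0.0099]), 0.54)]
top screw [(array([ 0.6211, -0.1011,  0.1129]), 0.37), (array([ 6.104e-01, -1.014e-01,  1.000e-04]), 0.22)]
wrist wrench_grip [(array([0.4959, 0.2857, 0.0115]), 0.94)]
wrist neck [(array([0.4589, 0.2039, 0.0239]), 0.91)]
wrist socket [(array([0.439 , 0.167 , 0.0025]), 0.66)]
wrist screw []
```

View pics/end.png

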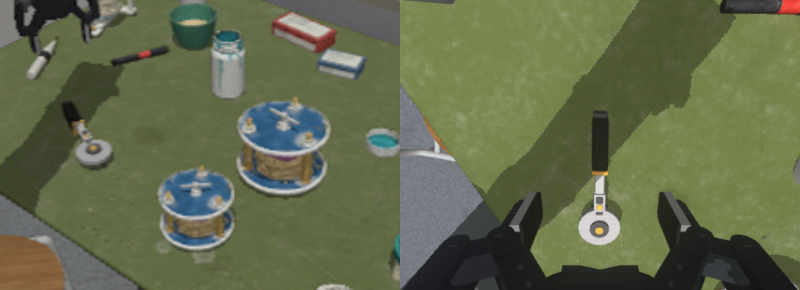

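The wrench lies flat and straight on the bench. In the left half it runs from (70,110) to (95,152), and the grip and head are at (600,145) and (600,230) in the right half. The T-bar is visibly turned, and the gripper is clear and open.

```bash
python3 -c "
from workcell import manip
print(manip.hand_in())"
```

```text
the job is handed in; nothing more can be done
None
```

The screw is tight: the wrench's neck gave by about 0.105 rad (click 0.06, limit 0.17). The wrench is back flat on the bench, clear of the fixator, and the job is handed in; the hand-in returned no verdict.

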